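# Feed the bur block home along the guide rail

### The job

The used bits in the blue bur block are sharp, so keep the gripper off it: pick up the orange push stick and, with its black rubber nose, feed the block along the guide rail of the white loading board, keeping it against the rail all the way, until it is home against the end stop. Then stand the push stick upright on the bare worktop, off the board, and leave the block at the stop. Leave the nail brush where it is.

Things in the scene. Friction and masses are not known exactly. Their poses are not given: they have to be found in the camera images.
- bur_block: Blue block 36 (x) x 92 (y) x 20 mm with rotary bits standing in it (51 mm high in all). Loose, 75 to 155 g. Origin: centre of its underside; z up, y along its length. Starts on the board, long side 1 to 3 mm from the guide rail and nearly parallel to it, +y end towards the end stop, 160 to 215 mm short of home.
- guide_board: White board 110 (x) x 360 (y) x 10 mm, fixed on the worktop. Origin: centre of its underside; z up, +y = feed direction. Aluminium rail and end stop stand 18 mm above its top: rail along all of the +x side, inner face x = +30; stop across the +y end, x -30 to +30, inner face y = +168 mm. Block home (green bay): block origin at x = +12, y = +122, z = +10 mm.
- stick_grip (a point): Centre of the orange push stick's grip, 58 mm above its underside; x across, y along, z up. Loose, 100 g, stands by itself on a sole 30 x 100 x 22 mm centred here. Grip: upright blade 14 (x) x 50 (y) mm, 22 to 82 mm up, pinch across x. Flat black rubber nose (26 mm wide, 2 to 20 mm up) 50 mm ahead in +y. Starts on the worktop off the board's open -y end, nose roughly in the feed direction.
- nail_brush: White nail brush 36 (x) x 98 (y) x 32 mm, lying loose on the worktop on the robot's side of the board, near its stop end; a bystander. Origin: centre of its underside.

How it is judged:
By the outcome, as a careful person would: the job done as asked, in the order asked, and still so for the second after the job is handed in, with the robot touching nothing.
It also fails if it takes over 51 s, if anything falls off the work surface, if the arm or the gripper's body presses on something with over 40 N, if the wrist force passes 120 N, or if a joint passes its speed limit or range.

### The arm

A 6-joint arm with a two-finger parallel gripper is mounted at the origin on a cart in front of the work surface, level with it; the furniture and walls round the work are solid. World frame = base frame: x ahead of the robot, y to its left, z up, the work surface at z = 0. Lengths are in mm, angles in rad, forces in N, time in s.
With the tool pointing down it reaches from about 400 to 925 mm from the base axis. Payload 12.5 kg.
Tool frame: the origin (TCP) lies on the centre line of the jaws, within the pads' length; the fingertips stand 25 mm ahead of it and the grasp point (between the pads) lies 6 mm ahead of it (env.tip_extent is the distance from the TCP to the fingertips, in mm); x points along the fingers, z is the direction in which the jaws open and shut, and the axes are right-handed (so a half turn about x gives the same grasp; the last joint's range is limited). The gripper opens to 95 mm and grips with 3 to 60 N. Pads are 20 mm wide; open, the fingers measure 119 mm over their backs; the gripper's body (75 mm by 180 mm) begins 59 mm behind the grasp point.
Start: joints at [1.003, 0.491, 1.559, -0, 1.092, -0.106], TCP at [278.461, 559.556, 239.661] pointing down, gripper open.
Joint ranges: [-3.1, 3.1], [-0.84, 2.19], [0.05, 2.79], [-1.13, 4.28], [0.06, 2.93], [-2.69, 2.69]. Speed limits (rad/s): [2.22, 2.22, 2.79, 3.14, 3.14, 3.14].

### API

Orientations are given as [roll, pitch, yaw] about the fixed x, y, z axes, in that order (R = Rz(yaw) Ry(pitch) Rx(roll)).
In Python, from cell import env gives the robot as it stands.
- The arm moves only by the tool step_arm, never from a script. Its argument "rows" is a list of rows, each a list of 6 numbers: the shift along the tool's x, y, z in mm, then the turn, a rotation vector about the tool's x, y, z in rad. In form: [[x, y, z, wx, wy, wz], ...]. A call has 1 to 8 rows; each row shifts and turns the pose as measured when the row begins, along the tool's axes as they then stand; what a row does not reach is not made up. A row lasts 1/8 s, in which the tool goes at most 62.5 mm and 10.7 degrees, less where a joint would pass 70% of its speed; a pose out of reach is approached as far as the arm can. A call is refused whole if a number of a shift passes 62.5 or a number of a turn 0.188, either way. A call with a gripper value outside its range is refused whole. "grip" is the finger opening in mm, from 0 to 95.1, set as the call begins (left out, the last holds). The fingers move at their own pace and stop on an object; the grip force is fixed at half the most. Time passes only in rows, so rows that do not move let the fingers close. It gives the time, the measured TCP pose, the force and the opening at its end, in the units of the state.
- env.state(): the state, without advancing time (a new reading comes with each control period).
- env.read_camera(name): name is "scene" or "side" or "wrist"; returns the picture (420x560x3 uint8, red, green, blue); there is no depth.
- env.get_calibration(name): a dict with "fx", "fy", "cx", "cy" (pixels), "pose" (4x4, takes a point from camera to world coordinates); the wrist camera has in their place "hand_eye" (4x4, takes a point from camera to tool coordinates, whose origin is the TCP and whose axes are the tool frame's). Camera axes: x right, y down, z forward; pixel columns grow to the right and rows downward; lengths in mm; the calibration is good to about 2 mm. A picture is of the moment at which its call begins: read the wrist's pose just before it. get_calibration takes no time and is no camera call.
- env.job_done(): hands the job in, once; it reports no verdict.
The state is a dict: "t": time; "joints": joint angles; "qvel": joint speeds; "tau": joint torques, N m; "eef_pos": TCP position; "tcp_rot": TCP orientation; "ft_force": force on the tool from outside, world axes, zero at the start; "moment": the same for the moment, N m; "opening": opening from 0.0 (shut) to 1.0 (fully open).
Only numpy, scipy, OpenCV 4.12 (cv2) and the standard library are available. Lean on these libraries where they do the work, as an engineer would, in place of code of your own. Each camera call takes 0.05 s, during which the arm holds its last target.

## Working session

There is one attempt and no reset: what is moved stays moved. The work goes in short steps, Python scripts to look and compute and a tool call to move; the robot and the scene stay as the last step left them, time stands still between calls to the robot, and variables do not carry over. Pictures are saved under pics/ and viewed, and the job is handed in when it is done.

Besides the shell and the picture viewer there is one more tool, called after "Call:" as name(argument=value, ...) on one line, values as JSON. step_arm: Moves the arm, as the interface text tells. Its arguments: {"type":"object","properties":{"rows":{"type":"array","items":{"type":"array","items":{"type":"number"}}},"grip":{"type":"number"}},"required":["rows"]}

```bash
mkdir -p pics; ls
python3 - <<'E'
from cell import env
import cv2,numpy as np
np.set_printoptions(precision=3,suppress=True)
print(env.state())
for n in ("scene","side","wrist"):
    im=env.read_camera(n); cv2.imwrite(f"pics/{n}0.png",im[:,:,::-1]); print(n,env.get_calibration(n))
E
```

```text
pics
{'t': 0.0, 'joints': array([ 1.003,  0.492,  1.559,  0.   ,  1.092, -0.106]), 'qvel': array([ 0.   ,  0.002,  0.   ,  0.003, -0.001, -0.001]), 'tau': array([  0.001, -61.265, -25.819,   0.069,   0.048,  -0.   ]), 'eef_pos': array([278.325, 559.351, 239.047]), 'tcp_rot': array([ 3.023,  1.57 , -2.151]), 'ft_force': array([-0.083,  0.371,  0.406]), 'moment': array([-0.01 ,  0.015, -0.043]), 'opening': 1.0013904567378966}
scene {'fx': 419.5105878636381, 'fy': 419.5105878636381, 'cx': 277.18993960718797, 'cy': 207.32775365004346, 'pose': array([[   0.826,   -0.311,    0.47 ,   55.133],
       [  -0.564,   -0.46 ,    0.686, -627.879],
       [   0.003,   -0.832,   -0.555,  574.27 ],
       [   0.   ,    0.   ,    0.   ,    1.   ]])}
side {'fx': 393.8515333657534, 'fy': 393.8515333657534, 'cx': 288.8791406643835, 'cy': 213.82183790522183, 'pose': array([[   0.862,    0.359,   -0.356,  796.99 ],
       [   0.506,   -0.633,    0.586, -563.969],
       [  -0.015,   -0.685,   -0.728,  747.416],
       [   0.   ,    0.   ,    0.   ,    1.   ]])}
wrist {'fx': 351.0655006299347, 'fy': 351.0655006299347, 'cx': 279.25824329327776, 'cy': 206.33007237285236, 'hand_eye': array([[  -0.001,   -0.272,    0.962, -145.2  ],
       [  -0.   ,   -0.962,   -0.272,   76.781],
       [   1.   ,   -0.   ,    0.   ,   -0.467],
       [   0.   ,    0.   ,    0.   ,    1.   ]])}
```

View pics/scene0.png

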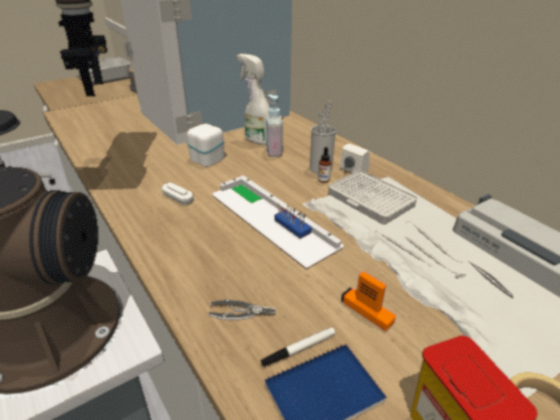

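View pics/side0.png

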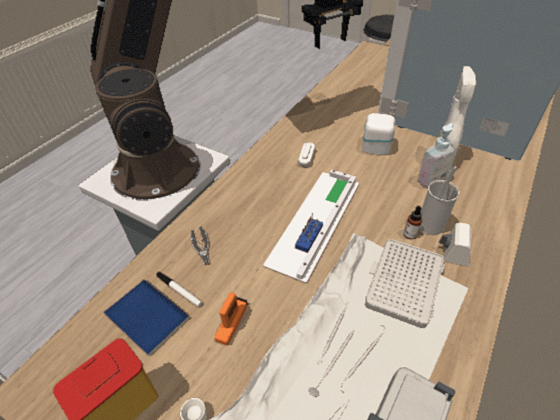

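View pics/wrist0.png

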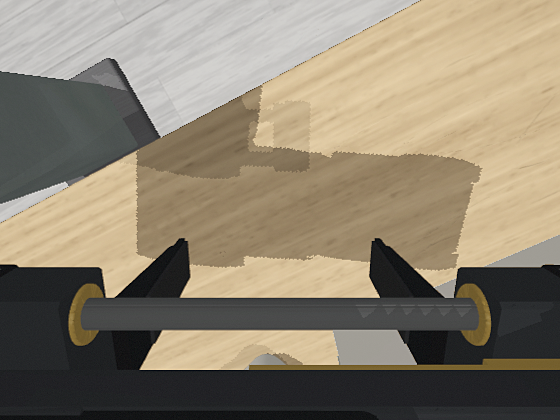

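The scene view shows the board running from about (335,250) to (225,180), with the green bay at (247,193) and the blue block at (293,222). The stick is at (370,300) and the brush at (178,192). I'll zoom in for corner pixels.

Run:
```python
import cv2
def crop(n,u0,v0,w,h,o):
    im=cv2.imread(f"pics/{n}0.png")[v0:v0+h,u0:u0+w]
    s=min(800//w,600//h)
    im=cv2.resize(im,None,fx=s,fy=s,interpolation=cv2.INTER_CUBIC)
    for k in range(0,w,10): cv2.putText(im,str(u0+k),(k*s,10),0,.32,(0,0,255),1); cv2.line(im,(k*s,0),(k*s,6),(0,0,255),1)
    for k in range(0,h,10): cv2.putText(im,str(v0+k),(0,k*s+4),0,.32,(0,0,255),1)
    cv2.imwrite("pics/"+o,im)
crop("scene",205,170,140,95,"c1.png")
crop("side",260,165,105,120,"c2.png")
crop("scene",330,265,80,70,"c3.png")
crop("side",200,280,65,70,"c4.png")
```

```text
(no output)
```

View pics/c1.png

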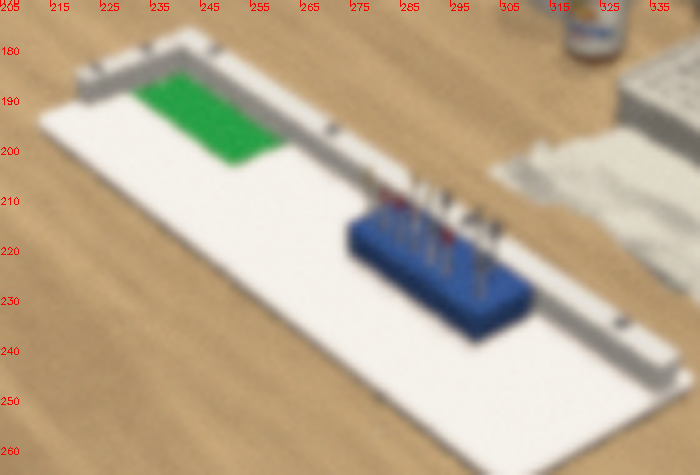

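View pics/c2.png

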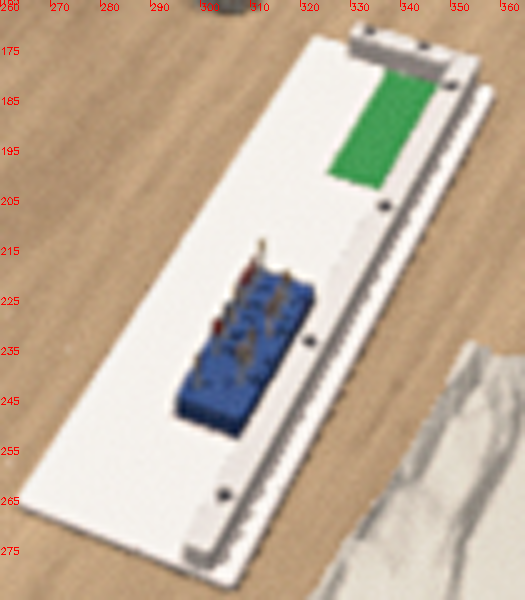

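View pics/c3.png

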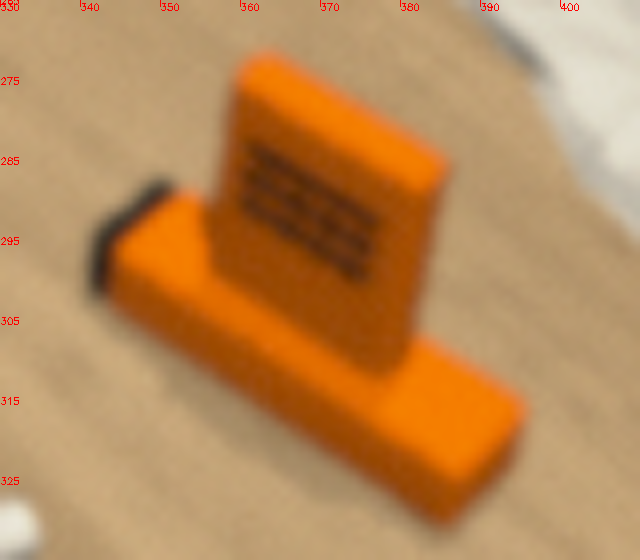

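View pics/c4.png

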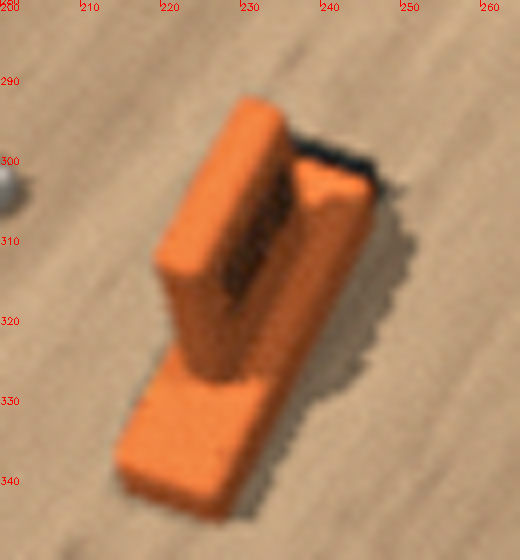

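```bash
cat > fit.py <<'E'
import numpy as np
from scipy.optimize import least_squares
from cell import env
CAL={n:env.get_calibration(n) for n in("scene","side")}
def proj(n,P):
    c=CAL[n];T=np.linalg.inv(c["pose"]);q=np.atleast_2d(P)@T[:3,:3].T+T[:3,3]
    return np.c_[c["fx"]*q[:,0]/q[:,2]+c["cx"],c["fy"]*q[:,1]/q[:,2]+c["cy"]]
def fit(obs,z0=0,x0=(600,0,0),cams=("scene","side"),out=True):
    def w(p,L):
        c,s=np.cos(p[2]),np.sin(p[2]);L=np.array(L,float)
        return np.c_[p[0]+c*L[:,0]-s*L[:,1],p[1]+s*L[:,0]+c*L[:,1],L[:,2]+z0]
    def f(p):
        return np.concatenate([(proj(n,w(p,[o[0] for o in obs[n]]))-np.array([o[1] for o in obs[n]])).ravel() for n in cams if n in obs])
    r=least_squares(f,x0,x_scale=(100,100,1),loss="soft_l1")
    if out: print(np.round(r.x,4),"res",np.round(f(r.x).reshape(-1,2),1).tolist())
    return r.x
E
cat > f0.py <<'E'
from fit import *
board={"scene":[((-55,180,10),(212.6,194)),((55,-180,10),(343.6,245.6)),((-6,168,10),(231.6,188.4)),((30,168,10),(241.6,184.4)),((30,76,10),(263,197.6)),((-6,76,10),(252,203))],
"side":[((-55,180,10),(323,172.4)),((55,180,10),(358.6,183.4)),((-55,-180,10),(264,265.6)),((55,-180,10),(306.4,282)),((-6,168,10),(337.6,179.4)),((-6,76,10),(325.6,199.8))]}
block={"scene":[((-18,46,20),(275,214.4)),((-18,-46,20),(300,235)),((-18,-46,0),(300,238.4)),((18,-46,20),(312,228.6))],
"side":[((-18,-46,20),(295.6,245)),((-18,-46,0),(295.2,248)),((18,-46,20),(308,249)),((18,-46,0),(308,252.4)),((18,46,20),(322.6,222.4)),((-18,46,20),(311.6,218))]}
stick={"scene":[((-7,25,82),(360,274.4)),((7,25,82),(363.1,271.5)),((7,-25,82),(386.3,285)),((-7,-25,82),(384,288.8)),((-15,-50,22),(387.5,325)),((-15,-50,0),(385,330.6)),((15,-50,22),(395.6,315.6)),((-13,50,20),(342,295.4)),((13,50,20),(350.6,287.9))],
"side":[((-7,25,82),(230.6,292.3)),((7,25,82),(235.6,294)),((-7,-25,82),(219.6,311.9)),((7,-25,82),(225.4,314.4)),((-15,-50,22),(214.6,337.8)),((15,-50,22),(226.9,341.9)),((15,-50,0),(227.2,345)),((13,50,20),(246.9,301.3))]}
for o,z in((board,0),(block,10),(stick,0)):
    p=fit(o,z)
    for c in("scene","side"): print(c,np.round(fit(o,z,p,(c,),False),3))
E
python3 f0.py
```

```text
[5.050435e+02 4.435310e+01 8.180000e-02] res [[-0.0, -1.8], [2.1, -1.5], [-0.4, -0.5], [0.9, -0.9], [0.7, 0.4], [0.1, -0.0], [-0.6, -0.8], [0.6, -0.9], [-1.5, -0.6], [-0.0, 0.2], [-0.6, -0.4], [-1.0, 0.2]]
scene [5.01437e+02 4.32780e+01 6.70000e-02]
side [5.06792e+02 4.40460e+01 8.20000e-02]
[ 5.195255e+02 -1.529100e+01  5.340000e-02] res [[-0.4, -1.8], [0.5, -3.1], [0.2, 0.8], [1.1, -2.7], [-1.5, -1.8], [-1.1, 0.5], [-0.0, -0.3], [-0.2, 1.5], [1.5, -0.2], [-0.8, -0.7]]
scene [ 5.14816e+02 -2.15960e+01  2.70000e-02]
side [ 5.20562e+02 -1.52860e+01  6.30000e-02]
[ 4.849031e+02 -2.889317e+02  1.721000e-01] res [[-1.2, -1.5], [0.6, -2.4], [2.1, -1.3], [-0.4, -0.9], [0.9, -1.1], [1.4, 2.1], [2.6, -1.2], [-0.1, -2.3], [0.1, -1.9], [-1.6, -1.7], [-0.1, -1.3], [-2.4, 0.1], [-1.6, -0.1], [-2.5, -0.8], [-1.1, 0.1], [0.1, 2.0], [-0.3, -1.6]]
scene [ 4.81908e+02 -2.90463e+02  1.70000e-01]
side [ 4.87493e+02 -2.88500e+02  1.74000e-01]
```

```bash
cat > mv.py <<'E'
import numpy as np
from scipy.spatial.transform import Rotation as R
from cell import env
np.set_printoptions(precision=3,suppress=True)
def Rt(yaw_z):  # tool down, tool z horizontal at heading yaw_z
    x=np.array([0,0,-1.]);z=np.array([np.cos(yaw_z),np.sin(yaw_z),0]);return np.c_[x,np.cross(z,x),z]
def plan(pos,yz):
    s=env.state();M=R.from_euler("xyz",s["tcp_rot"]).as_matrix()
    d=M.T@(np.array(pos)-s["eef_pos"]);w=R.from_matrix(M.T@Rt(yz)).as_rotvec()
    print("t",round(s["t"],2),"pos",s["eef_pos"],"rot",s["tcp_rot"],"F",s["ft_force"],"op",round(s["opening"],3))
    print("zhead",np.arctan2(M[1,2],M[0,2]),"xdown",M[:,0],"shift tool",d,"turn",w,"world d",np.array(pos)-s["eef_pos"])
E
python3 - <<'E'
from mv import *
s=env.state();M=R.from_euler("xyz",s["tcp_rot"]).as_matrix();print(M)
plan((505,0,250),0.1); plan((505,0,250),0.1-np.pi)
E
```

```text
[[-0.    -0.895  0.446]
 [-0.001  0.446  0.895]
 [-1.     0.    -0.001]]
t 0.15 pos [278.369 559.434 239.215] rot [ 3.068  1.57  -2.106] F [-0.049  0.123  0.796] op 0.998
zhead 1.1090113484918747 xdown [-0.    -0.001 -1.   ] shift tool [ -10.502 -452.147 -399.871] turn [ 1.009 -0.001  0.   ] world d [ 226.631 -559.434   10.785]
t 0.15 pos [278.369 559.434 239.215] rot [ 3.068  1.57  -2.106] F [-0.049  0.123  0.796] op 0.998
zhead 1.1090113484918747 xdown [-0.    -0.001 -1.   ] shift tool [ -10.502 -452.147 -399.871] turn [-2.133 -0.    -0.001] world d [ 226.631 -559.434   10.785]
```

Call:
step_arm(rows=[[-1, -44, -39, 0, 0, 0], [-1, -44, -39, 0, 0, 0], [-1, -44, -39, 0, 0, 0], [-1, -44, -39, 0, 0, 0], [-1, -44, -39, 0, 0, 0], [-1, -44, -39, 0, 0, 0], [-1, -44, -39, 0, 0, 0], [-1, -44, -39, 0, 0, 0]])

```text
t: 1.15
eef_pos: [458.2, 113.3, 246.4]
tcp_rot: [-2.931, 1.569, -1.815]
ft_force: [1.4, 1.0, -0.8]
opening: 1.0
```

```bash
python3 -c "
from mv import *
plan((505,0,250),0.1)"
```

```text
t 1.15 pos [458.193 113.321 246.366] rot [-2.931  1.569 -1.815] F [ 1.437  0.963 -0.817] op 1.0
zhead 1.1157441605392906 xdown [-0.    -0.001 -1.   ] shift tool [ -3.504 -91.85  -81.222] turn [ 1.016 -0.001  0.001] world d [  46.807 -113.321    3.634]
```

Call:
step_arm(rows=[[0, -15.3, -13.5, 0.169, 0, 0], [-1, -17.4, -10.8, 0.169, 0, 0], [-1, -18.9, -7.7, 0.169, 0, 0], [-1, -20, -4.4, 0.169, 0, 0], [0, -20.4, -1, 0.169, 0, 0], [0, -20.3, 2.5, 0.169, 0, 0], [0, 0, 0, 0, 0, 0]])

```text
t: 2.02
eef_pos: [505.1, -8.6, 248.8]
tcp_rot: [-2.621, 1.568, -2.556]
ft_force: [0.1, 0.4, -0.1]
opening: 1.002
```

Run:
```python
from mv import *
import cv2,json
s=env.state();im=env.read_camera("wrist");cv2.imwrite("pics/w1.png",im[:,:,::-1])
json.dump([s["eef_pos"].tolist(),s["tcp_rot"].tolist()],open("w1.json","w"));print(s["qvel"])
plan((485,-289,200),0.172)
```

```text
[ 0.018 -0.007  0.014  0.006  0.003 -0.038]
t 2.08 pos [504.802  -7.95  248.755] rot [-2.738  1.568 -2.671] F [ 0.449 -0.662 -0.322] op 1.0
zhead 0.06744334076762332 xdown [-0.002 -0.001 -1.   ] shift tool [  49.115 -279.029  -38.586] turn [-0.105 -0.002  0.001] world d [ -19.802 -281.05   -48.755]
```

View pics/w1.png

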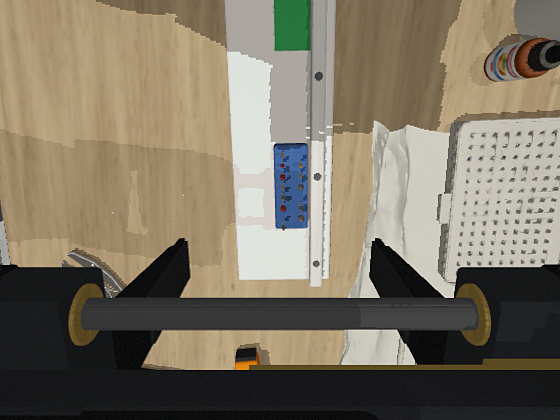

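The wrist view shows the board's left edge from (228,50) to (238,279) and its open end at row 279. The block covers (275–308, 145–228), the rail runs along x≈310–328, and the bay's lower edge is at row 50.

Run:
```python
import cv2
im=cv2.imread("pics/w1.png")
def crop(u0,v0,w,h,o,s=5):
    c=cv2.resize(im[v0:v0+h,u0:u0+w],None,fx=s,fy=s,interpolation=cv2.INTER_NEAREST)
    for k in range(0,w,10): cv2.putText(c,str(u0+k),(k*s,10),0,.32,(0,0,255),1); cv2.line(c,(k*s,0),(k*s,6),(0,0,255),1)
    for k in range(0,h,10): cv2.putText(c,str(v0+k),(0,k*s+4),0,.32,(0,0,255),1)
    cv2.imwrite("pics/"+o,c)
crop(220,0,120,120,"d1.png"); crop(225,130,110,120,"d2.png"); crop(225,210,110,80,"d3.png")
```

```text
(no output)
```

View pics/d1.png

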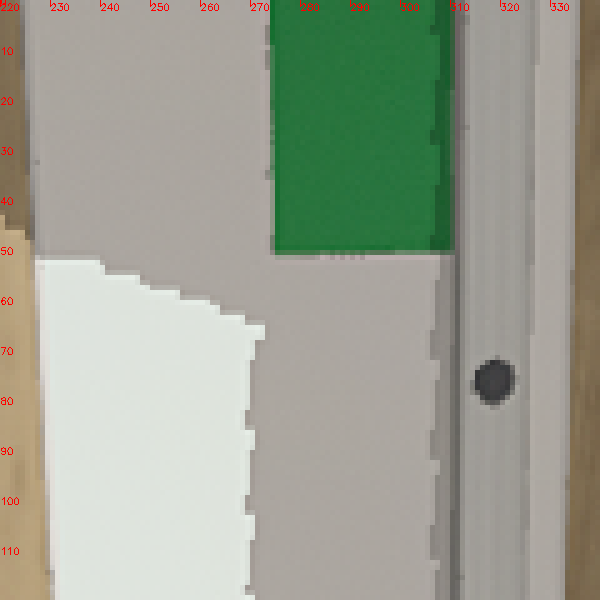

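View pics/d2.png

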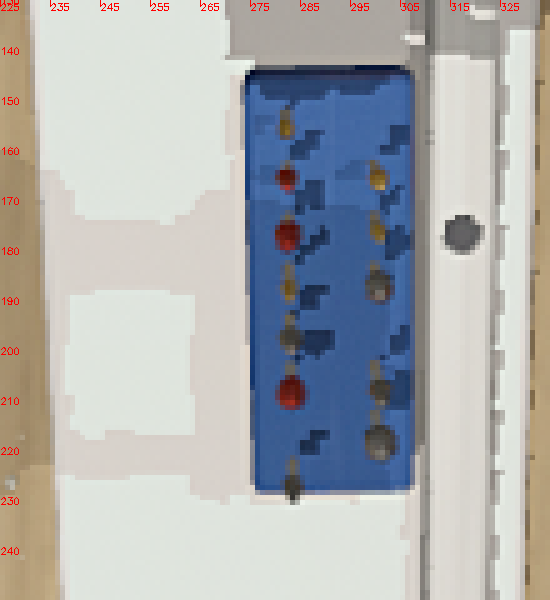

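View pics/d3.png

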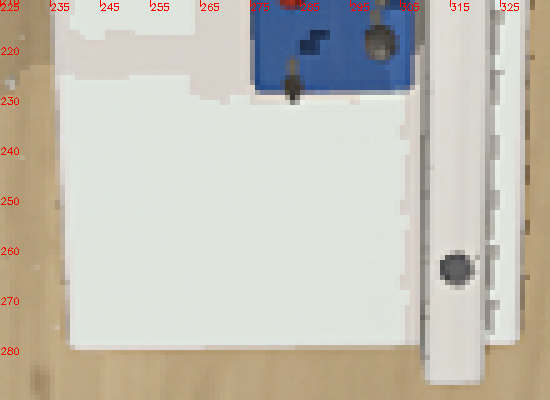

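```bash
cat > wr.py <<'E'
from mv import *
C=env.get_calibration("wrist")
def bp(js,uv,z):
    import json
    p,r=json.load(open(js));M=R.from_euler("xyz",r).as_matrix();H=C["hand_eye"]
    uv=np.array(uv,float);d=np.c_[(uv[:,0]-C["cx"])/C["fx"],(uv[:,1]-C["cy"])/C["fy"],np.ones(len(uv))]
    d=d@H[:3,:3].T@M.T;o=M@H[:3,3]+np.array(p)
    return o+d*((z-o[2])/d[:,2])[:,None]
E
python3 - <<'E'
from wr import *
def ln(P): 
    k=np.polyfit(P[:,1],P[:,0],1);return -np.arctan(k[0]),k
L=bp("w1.json",[(226.8,51),(228.8,100),(230,119),(235,200),(238.7,279.5)],10)
Rr=bp("w1.json",[(335,20),(333,110),(329.5,279)],10)
I=bp("w1.json",[(310.9,50),(309.2,279)],10)
for n,P in(("L",L),("R",Rr),("I",I)): print(n,ln(P),P.tolist())
E=bp("w1.json",[(238.7,279.5),(329,279),(274.2,50.5),(310.8,50.5)],10);print(E)
B=bp("w1.json",[(274,144.5),(307.3,144.5),(275.8,228.5),(307.6,228.5)],30);print("block",B,B.mean(0))
E
```

```text
L (np.float64(0.08183056481472747), array([ -0.082, 452.596])) [[443.1594263654918, 118.41824721302191, 10.0], [446.3721631034225, 71.15053762264809, 10.0], [448.13176302170933, 51.911010257631716, 10.0], [456.10519407047394, -36.70847028610628, 10.0], [463.5530055165243, -135.76342974841845, 10.0]]
R (np.float64(0.08431571760702554), array([ -0.085, 562.093])) [[549.1555992248548, 153.56593314681146, 10.0], [556.2756324765484, 68.12605165537722, 10.0], [572.9240425235575, -127.94071932658451, 10.0]]
I (np.float64(0.08097094698433034), array([ -0.081, 537.965])) [[527.8376068691158, 124.79507191801002, 10.000000000000057], [548.4764744798949, -129.5398941535238, 10.0]]
[[ 463.553 -135.763   10.   ]
 [ 572.322 -127.98    10.   ]
 [ 490.912  121.955   10.   ]
 [ 527.778  124.325   10.   ]]
block [[496.574  30.232  30.   ]
 [530.668  32.438  30.   ]
 [504.046 -60.699  30.   ]
 [538.851 -58.432  30.   ]] [517.535 -14.115  30.   ]
```

Call:
step_arm(rows=[[3, -53, -5.5, -0.015, 0, 0], [3, -53, -5.5, -0.015, 0, 0], [3, -53, -5.5, -0.015, 0, 0], [3, -53, -5.5, -0.015, 0, 0], [3, -53, -5.5, -0.015, 0, 0], [3, -53, -5.5, -0.015, 0, 0], [3, -53, -5.5, -0.015, 0, 0], [0, 0, 0, 0, 0, 0]])

```text
t: 3.08
eef_pos: [514.7, -384.0, 226.9]
tcp_rot: [2.558, 1.568, 2.773]
ft_force: [-0.0, -0.8, -0.2]
opening: 1.004
```

```bash
cat > snap.py <<'E'
import sys
from mv import *
import cv2,json
n=sys.argv[1]
s=env.state();im=env.read_camera("wrist");cv2.imwrite(f"pics/{n}.png",im[:,:,::-1])
json.dump([s["eef_pos"].tolist(),s["tcp_rot"].tolist()],open(n+".json","w"));print(s["qvel"])
E
python3 snap.py w2; python3 -c "
from mv import *
plan((485,-289,150),0.172)"
```

```text
[ 0.042 -0.029  0.048  0.012  0.004 -0.004]
t 3.12 pos [ 514.703 -382.352  227.136] rot [2.43  1.568 2.645] F [ 0.008 -0.019 -0.808] op 0.998
zhead 0.21522255365500145 xdown [-0.003  0.001 -1.   ] shift tool [77.357 97.383 -8.897] turn [ 0.043 -0.002 -0.002] world d [-29.703  93.352 -77.136]
```

View pics/w2.png

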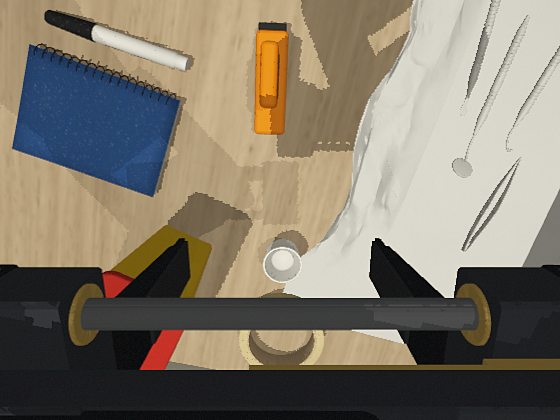

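The stick is in full view, with its nose at (272,25), its rear at (270,133) and the blade top centred near (269,74).

Run:
```python
import cv2
im=cv2.imread("pics/w2.png");u0,v0,w,h,s=235,15,75,125,4
c=cv2.resize(im[v0:v0+h,u0:u0+w],None,fx=s,fy=s,interpolation=cv2.INTER_NEAREST)
for k in range(0,w,10): cv2.putText(c,str(u0+k),(k*s,10),0,.32,(0,0,255),1); cv2.line(c,(k*s,0),(k*s,6),(0,0,255),1)
for k in range(0,h,10): cv2.putText(c,str(v0+k),(0,k*s+4),0,.32,(0,0,255),1)
cv2.imwrite("pics/d4.png",c)
```

```text
(no output)
```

View pics/d4.png

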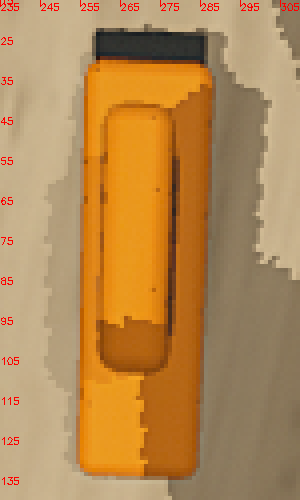

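Run:
```python
from wr import *
S=bp("w2.json",[(255,133.5),(284.5,133.5),(257,31),(288,31)],22)
N=bp("w2.json",[(258.5,23),(287,23)],20)
B=bp("w2.json",[(261.5,41.5),(278.5,41.5),(260,107.5),(276.5,107.5)],82)
print(S,N,B,sep="\n")
ang=lambda f,r:np.arctan2(-(f-r)[0],(f-r)[1])
print("yaw",ang(S[2:].mean(0),S[:2].mean(0)),ang(N.mean(0),S[:2].mean(0)),ang(B[:2].mean(0),B[2:].mean(0)))
print("ctr",(N.mean(0)+S[:2].mean(0))/2,B.mean(0), "len",np.linalg.norm(N.mean(0)-S[:2].mean(0)))
c=B.mean(0); plan((c[0],c[1],150),0.18)
```

```text
[[ 479.75  -338.521   22.   ]
 [ 507.973 -332.371   22.   ]
 [ 463.74  -248.437   22.   ]
 [ 491.268 -242.453   22.   ]]
[[ 463.576 -241.302   20.   ]
 [ 488.887 -235.8     20.   ]]
[[ 474.446 -265.313   82.   ]
 [ 487.049 -262.573   82.   ]
 [ 482.891 -312.802   82.   ]
 [ 495.721 -310.008   82.   ]]
yaw 0.17978306471289257 0.17998459581699863 0.1784192240634482
ctr [ 485.046 -286.999   21.   ] [ 485.027 -287.674   82.   ] len 98.50623826386978
t 3.12 pos [ 514.703 -382.352  227.136] rot [2.43  1.568 2.645] F [ 0.008 -0.019 -0.808] op 0.998
zhead 0.21522255365500145 xdown [-0.003  0.001 -1.   ] shift tool [77.359 98.673 -8.588] turn [ 0.035 -0.002 -0.002] world d [-29.676  94.678 -77.136]
```

Call:
step_arm(rows=[[25, 33, -3, 0.012, 0, 0], [25, 33, -3, 0.012, 0, 0], [25, 33, -3, 0.012, 0, 0], [0, 0, 0, 0, 0, 0]])

```text
t: 3.62
eef_pos: [484.6, -277.9, 151.3]
tcp_rot: [2.256, 1.567, 2.447]
ft_force: [0.3, -0.5, 0.3]
opening: 1.002
```

```bash
python3 -c "
from mv import *
plan((485,-287.5,64),0.179)"
```

```text
t 3.62 pos [ 484.598 -277.87   151.288] rot [2.256 1.567 2.447] F [ 0.317 -0.53   0.318] op 1.002
zhead 0.19078996248386423 xdown [-0.003  0.002 -1.   ] shift tool [87.264 -9.783 -1.225] turn [ 0.012 -0.002 -0.003] world d [  0.402  -9.63  -87.288]
```

Call:
step_arm(rows=[[22, -4, 0, 0.006, -0.002, -0.003], [22, -4, 0, 0.006, 0, 0], [22, -2, -1, 0, 0, 0], [10, 0, 0, 0, 0, 0], [0, 0, 0, 0, 0, 0]])

```text
t: 4.25
eef_pos: [489.2, -286.2, 78.1]
tcp_rot: [-0.85, 1.563, -0.659]
ft_force: [-0.2, 0.1, -0.3]
opening: 0.997
```

```bash
python3 snap.py w3; python3 -c "
from mv import *
plan((485,-287.5,64),0.179)"
```

```text
[ 0.002 -0.015 -0.01  -0.002  0.005 -0.004]
t 4.3 pos [ 489.362 -286.307   78.547] rot [-0.85   1.563 -0.66 ] F [-0.021  0.316  0.488] op 1.0
zhead 0.1905805812668095 xdown [ 0.007 -0.005 -1.   ] shift tool [14.524 -0.255 -4.589] turn [0.012 0.006 0.006] world d [ -4.362  -1.193 -14.547]
```

View pics/w3.png

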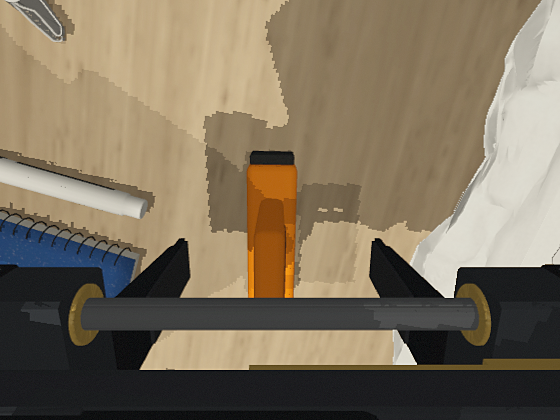

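Call:
step_arm(rows=[[8, 0, -2.5, 0.006, 0.003, 0.003], [7, 0, -2.5, 0.006, 0.003, 0.003], [0, 0, 0, 0, 0, 0]])

```text
t: 4.68
eef_pos: [484.7, -287.6, 64.1]
tcp_rot: [-1.142, 1.569, -0.964]
ft_force: [-0.4, 0.8, -0.1]
opening: 0.998
```

```bash
python3 -c "
from mv import *
plan((485,-287.5,64),0.179)"
```

```text
t 4.67 pos [ 484.73  -287.583   64.07 ] rot [-1.142  1.569 -0.964] F [-0.416  0.84  -0.11 ] op 0.998
zhead 0.1781846765537578 xdown [ 0.001 -0.001 -1.   ] shift tool [0.07  0.034 0.28 ] turn [-0.001  0.001  0.001] world d [ 0.27   0.083 -0.07 ]
```

Pose is within 0.3 mm of target, so I'll close.

Call:
step_arm(rows=[[0, 0, 0, 0, 0, 0], [0, 0, 0, 0, 0, 0], [0, 0, 0, 0, 0, 0], [0, 0, 0, 0, 0, 0], [0, 0, 0, 0, 0, 0], [0, 0, 0, 0, 0, 0], [0, 0, 0, 0, 0, 0], [0, 0, 0, 0, 0, 0]], grip=5)

```text
t: 5.68
eef_pos: [484.9, -287.8, 64.5]
tcp_rot: [-1.048, 1.568, -0.87]
ft_force: [-0.3, -0.0, 0.2]
opening: 0.212
```

```bash
python3 -c "
from mv import *
plan((485,-287.5,100),0.179)"
```

```text
t 5.67 pos [ 484.922 -287.751   64.535] rot [-1.048  1.568 -0.87 ] F [-0.342 -0.031  0.19 ] op 0.212
zhead 0.1782269968914671 xdown [ 0.001 -0.002 -1.   ] shift tool [-35.466   0.162   0.162] turn [-0.001  0.001  0.002] world d [ 0.078  0.251 35.465]
```

Call:
step_arm(rows=[[0, 0, 0, 0, 0, 0], [0, 0, 0, 0, 0, 0], [0, 0, 0, 0, 0, 0], [0, 0, 0, 0, 0, 0]])

```text
t: 6.18
eef_pos: [484.9, -287.7, 64.5]
tcp_rot: [-1.068, 1.569, -0.89]
ft_force: [-0.7, 0.4, 0.4]
opening: 0.148
```

Call:
step_arm(rows=[[-20, 0, 0, 0, 0, 0], [-20, 0, 0, 0, 0, 0], [0, 0, 0, 0, 0, 0]])

```text
t: 6.55
eef_pos: [484.6, -287.5, 104.8]
tcp_rot: [-1.349, 1.57, -1.171]
ft_force: [-0.4, -0.0, -0.6]
opening: 0.148
```

```bash
python3 snap.py w4; python3 -c "
from mv import *
plan((522.7,-126,105),0.081)"
```

```text
[-0.     0.025  0.018  0.    -0.013 -0.002]
t 6.6 pos [ 484.226 -287.233  104.003] rot [ 3.043  1.57  -3.062] F [-0.747 -0.257 -0.836] op 0.149
zhead 0.17814509916065968 xdown [-0.001 -0.    -1.   ] shift tool [ -1.034 151.863  66.436] turn [ 0.097 -0.001 -0.   ] world d [ 38.474 161.233   0.997]
```

View pics/w4.png

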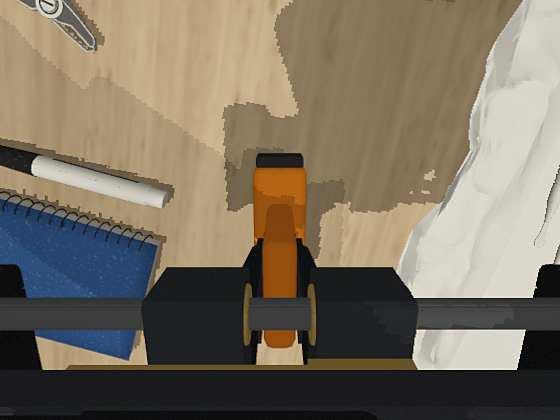

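Call:
step_arm(rows=[[0, 26, 10.5, 0.017, 0, 0], [0, 26, 10.5, 0.017, 0, 0], [0, 26, 10, 0.017, 0, 0], [0, 26, 10, 0.017, 0, 0], [0, 26, 9, 0.017, 0, 0], [0, 15, 5, 0.01, 0, 0], [0, 0, 0, 0, 0, 0]])

```text
t: 7.48
eef_pos: [517.5, -131.0, 97.2]
tcp_rot: [2.664, 1.562, 2.743]
ft_force: [0.8, -0.2, -1.5]
opening: 0.148
```

```bash
python3 snap.py w5; python3 -c "
from mv import *
plan((522.7,-124,76),0.081)"
```

```text
[-0.01   0.011  0.003 -0.004 -0.007 -0.008]
t 7.53 pos [ 517.418 -131.524   97.2  ] rot [2.67  1.562 2.748] F [ 0.192  0.3   -1.081] op 0.145
zhead 0.07861919576122768 xdown [-0.008  0.003 -1.   ] shift tool [21.181  7.001  6.022] turn [-0.002 -0.008 -0.004] world d [  5.282   7.524 -21.2  ]
```

View pics/w5.png

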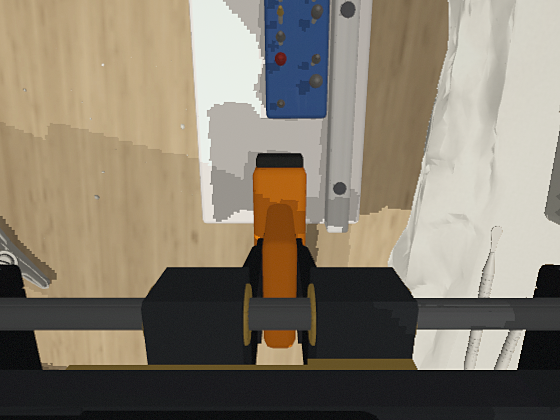

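The stick is held level over the board's open end, nose at rows 153–167. The block's rear edge is at row 118, columns 267–326.

Run:
```python
from wr import *
o=np.array([503.4,47]);c,s=np.cos(.082),np.sin(.082)
loc=lambda P:(P[:,:2]-o)@np.array([[c,-s],[s,c]])
print("block rear",loc(bp("w5.json",[(267,118),(326.5,118)],30)))
print("board end corner",loc(bp("w5.json",[(204,222)],10)), "board left",loc(bp("w5.json",[(192,20)],10)))
print("nose top (z 20+97.2-64.5)",loc(bp("w5.json",[(256,153.5),(303.5,153.5)],52.7)))
```

```text
block rear [[  -8.299 -107.983]
 [  26.643 -108.089]]
board end corner [[ -53.983 -178.727]] board left [[-53.459 -51.25 ]]
nose top (z 20+97.2-64.5) [[ -13.527 -125.983]
 [  12.081 -126.043]]
```

Call:
step_arm(rows=[[7, 1, 2, -0.001, -0.004, -0.002], [7, 2, 2, -0.001, -0.004, -0.002], [5, 2, 2, 0, 0, 0], [0, 0, 0, 0, 0, 0]])

```text
t: 8.02
eef_pos: [522.7, -127.5, 75.8]
tcp_rot: [2.783, 1.57, 2.862]
ft_force: [0.5, 0.2, -1.4]
opening: 0.146
```

```bash
cat > b.py <<'E'
from mv import *
def rep():
    s=env.state();M=R.from_euler("xyz",s["tcp_rot"]).as_matrix()
    o=np.array([503.4,47]);c,sn=np.cos(.082),np.sin(.082)
    l=(s["eef_pos"][:2]-o)@np.array([[c,-sn],[sn,c]])
    F=s["ft_force"][:2]@np.array([[c,-sn],[sn,c]])
    print("t",round(s["t"],2),"board grip",l,"nose y",l[1]+50,"z",s["eef_pos"][2],"yaw rel",np.arctan2(M[1,2],M[0,2])-.082,"xdown",M[:2,0],"Fboard",F,s["ft_force"][2],"op",round(s["opening"],3))
    print("turn to level",R.from_matrix(M.T@Rt(.081)).as_rotvec())
rep()
E
python3 b.py
```

```text
t 8.03 board grip [   4.94  -175.449] nose y -125.44930605236408 z 75.80124336051105 yaw rel -0.003141826798603739 xdown [-0.  0.] Fboard [0.54  0.147] -1.3895367617142165 op 0.146
turn to level [-0.002 -0.    -0.   ]
```

Call:
step_arm(rows=[[0, 5, 0, 0, 0, 0], [0, 5, 0, 0, 0, 0], [0, 4, 0.2, 0, 0, 0], [0, 4, 0.8, 0, 0, 0], [0, 4, 0.8, 0, 0, 0], [0, 4, 0.8, 0, 0, 0], [0, 4, 0.8, 0, 0, 0]])

```text
t: 8.9
eef_pos: [523.9, -95.5, 76.4]
tcp_rot: [-0.866, 1.57, -0.787]
ft_force: [-0.4, -0.9, -0.8]
opening: 0.144
```

```bash
python3 snap.py w6;python3 b.py
```

```text
[ 0.066 -0.003  0.005  0.    -0.002  0.066]
t 8.95 board grip [   8.796 -143.303] nose y -93.30297755655303 z 76.35173218395066 yaw rel -0.0028041263837899205 xdown [ 0. -0.] Fboard [ 0.189 -0.124] -0.1676915998147419 op 0.145
turn to level [-0.002  0.     0.   ]
```

View pics/w6.png

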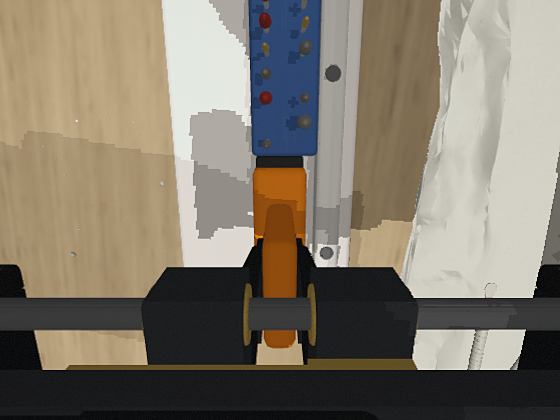

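```bash
cat > z.py <<'E'
import cv2,sys
n,u0,v0,w,h,s=sys.argv[1],*map(int,sys.argv[2:7])
im=cv2.imread(f"pics/{n}.png")
c=cv2.resize(im[v0:v0+h,u0:u0+w],None,fx=s,fy=s,interpolation=cv2.INTER_NEAREST)
for k in range(0,w,10): cv2.putText(c,str(u0+k),(k*s,10),0,.32,(0,0,255),1); cv2.line(c,(k*s,0),(k*s,6),(0,0,255),1)
for k in range(0,h,10): cv2.putText(c,str(v0+k),(0,k*s+4),0,.32,(0,0,255),1)
cv2.imwrite(f"pics/z_{n}.png",c)
E
python3 z.py w6 240 0 120 190 3
```

```text
(no output)
```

View pics/z_w6.png

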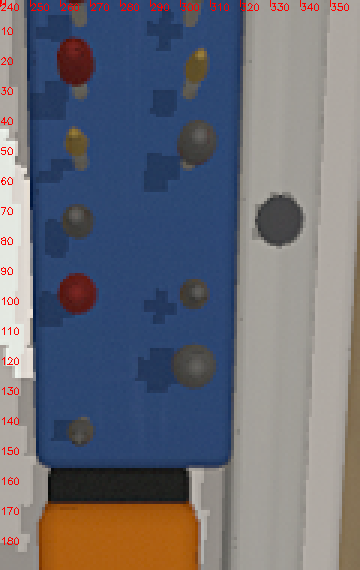

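Call:
step_arm(rows=[[0, 5, 0.6, 0, 0, 0], [0, 6, 0.5, 0, 0, 0], [0, 6, 0.3, 0, 0, 0], [0, 6, 0.2, 0, 0, 0], [0, 6, 0.2, 0, 0, 0], [0, 6, 0.2, 0, 0, 0], [0, 6, 0.2, 0, 0, 0], [0, 6, 0.2, 0, 0, 0]])

```text
t: 9.95
eef_pos: [522.2, -44.9, 76.3]
tcp_rot: [-2.025, 1.57, -1.946]
ft_force: [-1.4, -1.7, -0.7]
opening: 0.148
```

```bash
python3 snap.py w7;python3 b.py;python3 z.py w7 160 0 200 190 3
```

```text
[ 0.095 -0.006  0.015 -0.002 -0.011  0.094]
t 10.0 board grip [ 11.202 -92.557] nose y -42.556542157641815 z 76.28043803344355 yaw rel -0.0026408487398567465 xdown [-0. -0.] Fboard [-0.089  0.411] -0.7389208448179072 op 0.145
turn to level [-0.002 -0.     0.   ]
```

View pics/z_w7.png

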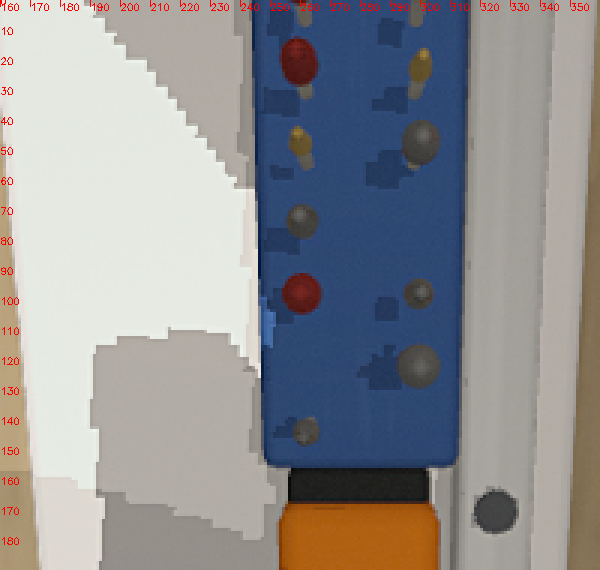

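Call:
step_arm(rows=[[0, 6, 0.1, 0, 0, 0], [0, 6, 0.05, 0, 0, 0], [0, 6, 0.05, 0, 0, 0], [0, 6, 0.05, 0, 0, 0], [0, 6, 0.05, 0, 0, 0], [0, 6, 0.05, 0, 0, 0], [0, 6, 0.05, 0, 0, 0], [0, 6, 0.05, 0, 0, 0]])

```text
t: 11.0
eef_pos: [518.5, 6.7, 76.3]
tcp_rot: [-2.591, 1.57, -2.512]
ft_force: [-1.3, -0.3, -1.2]
opening: 0.145
```

```bash
python3 snap.py w8;python3 b.py;python3 z.py w8 160 0 200 190 3
```

```text
[ 0.097 -0.005  0.008  0.    -0.004  0.097]
t 11.05 board grip [ 11.691 -40.861] nose y 9.138581968426934 z 76.28508757772732 yaw rel -0.0026926210717860832 xdown [-0. -0.] Fboard [0.023 0.499] -1.5502763325823903 op 0.144
turn to level [-0.002 -0.     0.   ]
```

View pics/z_w8.png

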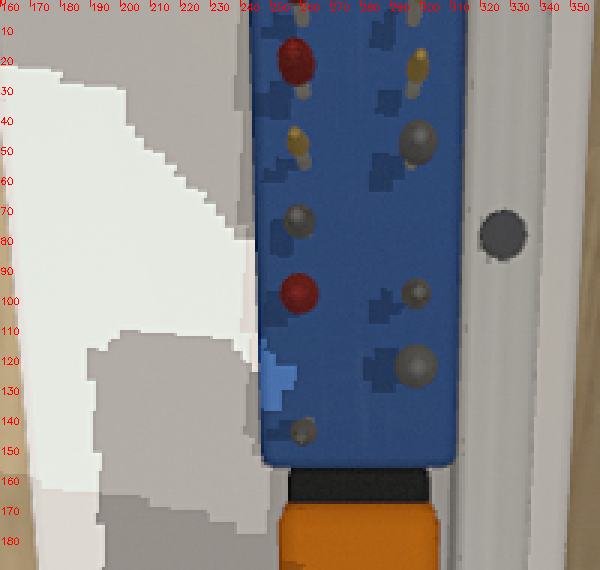

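The block stays parallel and hard against the rail with the nose flush on it, and about 66 mm is left to go.

Call:
step_arm(rows=[[0, 6, 0.05, 0, 0, 0], [0, 6, 0.05, 0, 0, 0], [0, 6, 0.05, 0, 0, 0], [0, 6, 0.05, 0, 0, 0], [0, 6, 0.05, 0, 0, 0], [0, 6, 0.05, 0, 0, 0], [0, 6, 0.05, 0, 0, 0], [0, 5, 0.05, 0, 0, 0]])

```text
t: 12.05
eef_pos: [514.7, 57.3, 76.2]
tcp_rot: [-2.973, 1.57, -2.893]
ft_force: [-0.6, -1.3, -0.7]
opening: 0.146
```

```bash
python3 b.py
```

```text
t 12.05 board grip [12.135  9.31 ] nose y 59.30952338502525 z 76.24734131805907 yaw rel -0.002695927423786701 xdown [-0.001 -0.   ] Fboard [-0.69  -1.201] -0.7041915400046548 op 0.146
turn to level [-0.002 -0.001  0.   ]
```

Call:
step_arm(rows=[[0, 4, 0.03, 0, 0, 0], [0, 3, 0.03, 0, 0, 0], [0, 2, 0.03, 0, 0, 0], [0, 2, 0.03, 0, 0, 0], [0, 1.5, 0.03, 0, 0, 0]])

```text
t: 12.68
eef_pos: [513.8, 70.7, 76.2]
tcp_rot: [-2.996, 1.57, -2.916]
ft_force: [-0.7, -2.4, -0.6]
opening: 0.148
```

```bash
python3 b.py
python3 - <<'E'
from cell import env
import cv2
cv2.imwrite("pics/s1.png",env.read_camera("scene")[:,:,::-1])
cv2.imwrite("pics/p1.png",env.read_camera("side")[:,:,::-1])
E
python3 z.py p1 270 120 120 150 4; python3 z.py s1 180 140 160 110 5
```

```text
t 12.68 board grip [12.26 22.75] nose y 72.75048368647016 z 76.21973682316134 yaw rel -0.002589876480403333 xdown [-0.001 -0.   ] Fboard [-0.922 -2.291] -0.5841856194970261 op 0.148
turn to level [-0.002 -0.001  0.   ]
```

View pics/z_p1.png

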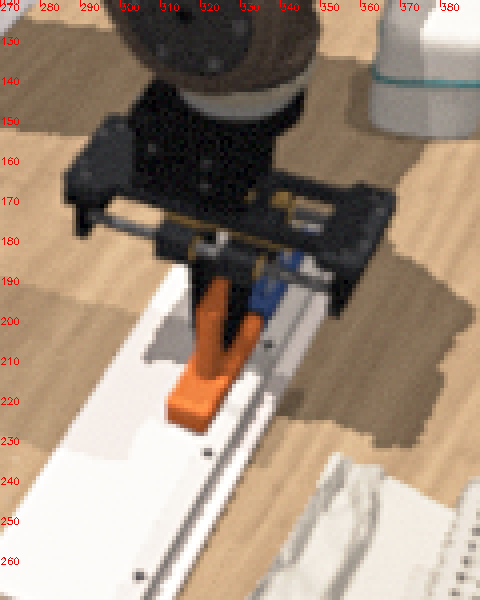

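View pics/z_s1.png

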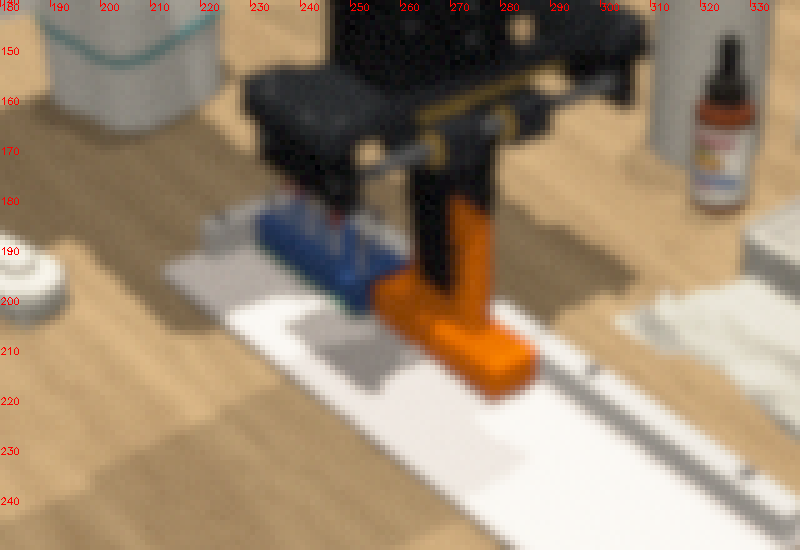

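Call:
step_arm(rows=[[0, 1.5, 0.02, 0, 0, 0], [0, 1.5, 0.02, 0, 0, 0], [0, 1.5, 0.02, 0, 0, 0]])

```text
t: 13.15
eef_pos: [513.9, 73.5, 76.6]
tcp_rot: [-1.706, 1.568, -1.625]
ft_force: [-1.5, -16.8, 3.4]
opening: 0.148
```

```bash
python3 b.py
```

```text
t 13.15 board grip [12.595 25.512] nose y 75.51247485001913 z 76.63291347804659 yaw rel -0.0009262541912680167 xdown [-0.    -0.003] Fboard [ -2.848 -16.653] 3.4480916525137433 op 0.148
turn to level [ 0.    -0.     0.003]
```

The force has jumped to 17 N with the nose at y≈75.5 (expected 76), so the block is at the stop. I'll back straight off and check.

Call:
step_arm(rows=[[0, -1, 0, 0, 0, 0], [0, -3, 0, 0, 0, 0], [0, -8, -0.5, 0, 0, 0], [0, -15, -1, 0, 0, 0], [0, -15, -1, 0, 0, 0], [0, -10, 0, 0, 0, 0], [0, 0, 0, 0, 0, 0]])

```text
t: 14.02
eef_pos: [516.0, 17.2, 76.8]
tcp_rot: [-1.353, 1.568, -1.273]
ft_force: [-0.4, -0.6, -1.5]
opening: 0.144
```

```bash
python3 snap.py w9;python3 b.py;python3 z.py w9 180 0 200 190 3
```

```text
[-0.001 -0.001  0.     0.002 -0.001 -0.001]
t 14.07 board grip [ 10.119 -30.29 ] nose y 19.70980401353507 z 76.84830502082147 yaw rel -0.0022108355786406297 xdown [ 0.001 -0.002] Fboard [ 0.022 -0.006] -0.3032108337096968 op 0.147
turn to level [-0.001  0.001  0.003]
```

View pics/z_w9.png

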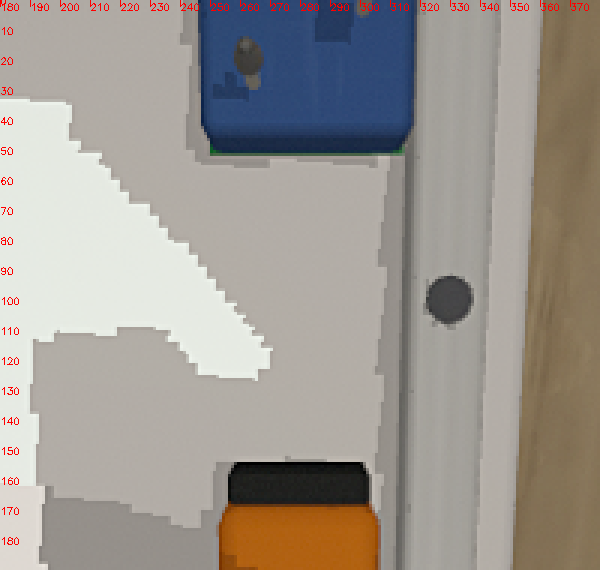

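The block's rear edge sits on the bay's edge, with only a sub-pixel green sliver at row 51, and the block is flush with the rail. Next I'll lift the stick and return it to the bare wood off the open end.

Call:
step_arm(rows=[[-18, -5, 0, 0, 0, 0], [-18, -40, -7, -0.016, 0, 0], [0, -48, -9, -0.016, 0, 0], [0, -48, -9, -0.016, 0, 0], [0, -48, -9, -0.016, 0, 0], [0, -48, -9, -0.016, 0, 0], [0, -30, -7, -0.016, 0, 0], [0, 0, 0, 0, 0, 0]])

```text
t: 15.08
eef_pos: [498.6, -259.0, 114.7]
tcp_rot: [-1.247, 1.567, -1.064]
ft_force: [-0.4, 0.9, -1.8]
opening: 0.148
```

```bash
python3 snap.py w10; python3 -c "
from mv import *
plan((485,-287.5,65),0.179)"
```

```text
[ 0.02  -0.004  0.019  0.007  0.004  0.015]
t 15.12 pos [ 498.53  -257.882  114.693] rot [-1.329  1.568 -1.145] F [ 0.165  0.287 -0.643] op 0.144
zhead 0.18419208219695352 xdown [ 0.001 -0.003 -1.   ] shift tool [ 49.752 -26.505 -18.758] turn [0.005 0.001 0.003] world d [-13.53  -29.618 -49.693]
```

View pics/w10.png

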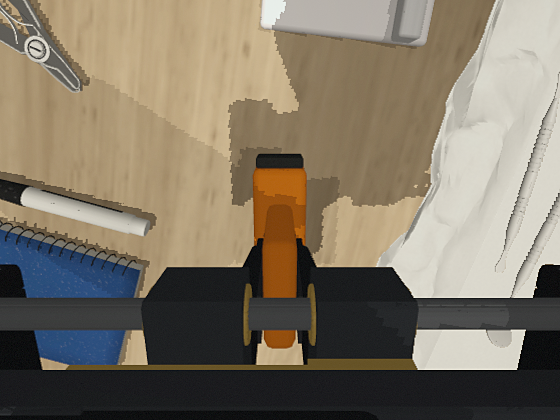

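Call:
step_arm(rows=[[12, -13, -9, 0.002, 0, 0.001], [12, -12, -8, 0.002, 0, 0.001], [12, 0, 0, 0.001, 0.001, 0.001], [4, 0, 0, 0, 0, 0], [0, 0, 0, 0, 0, 0]])

```text
t: 15.75
eef_pos: [485.5, -284.3, 71.0]
tcp_rot: [2.223, 1.567, 2.404]
ft_force: [-0.6, -0.4, -0.7]
opening: 0.15
```

```bash
python3 -c "
from mv import *
plan((485,-287.5,64.5),0.179)"
```

```text
t 15.75 pos [ 485.535 -284.312   70.993] rot [2.223 1.567 2.404] F [-0.62  -0.385 -0.718] op 0.15
zhead 0.1813269877444108 xdown [-0.002  0.002 -1.   ] shift tool [ 6.487 -3.056 -1.088] turn [ 0.002 -0.002 -0.003] world d [-0.535 -3.188 -6.493]
```

Call:
step_arm(rows=[[3, 0, 0, 0, -0.001, -0.0015], [2, 0, 0, 0, -0.001, -0.0015], [1, 0, 0, 0, 0, 0], [0.5, 0, 0, 0, 0, 0], [0, 0, 0, 0, 0, 0]])

```text
t: 16.38
eef_pos: [486.2, -284.0, 64.9]
tcp_rot: [-0.954, 1.569, -0.772]
ft_force: [-0.5, -0.2, -1.4]
opening: 0.148
```

```bash
python3 -c "
from mv import *
plan((485,-287.5,64.5),0.179)"
```

```text
t 16.38 pos [ 486.159 -283.961   64.93 ] rot [-0.954  1.569 -0.772] F [-0.477 -0.167 -1.38 ] op 0.148
zhead 0.18226667415952333 xdown [ 0.002 -0.001 -1.   ] shift tool [ 0.434 -3.269 -1.782] turn [0.003 0.001 0.002] world d [-1.159 -3.539 -0.43 ]
```

Call:
step_arm(rows=[[0.5, 0, 0, 0, 0, 0], [0.5, 0, 0, 0, 0, 0], [0, 0, 0, 0, 0, 0]])

```text
t: 16.75
eef_pos: [486.2, -284.1, 64.6]
tcp_rot: [-0.915, 1.568, -0.733]
ft_force: [0.2, -0.1, -0.7]
opening: 0.144
```

Call:
step_arm(rows=[[0.8, 0, 0, 0, 0, 0], [0.8, 0, 0, 0, 0, 0]])

```text
t: 17.0
eef_pos: [486.4, -284.3, 64.4]
tcp_rot: [-0.929, 1.567, -0.747]
ft_force: [-2.7, 0.9, 12.7]
opening: 0.146
```

The sole is down (12.7 N upward). I'll open partway, then fully.

Call:
step_arm(rows=[[0, 0, 0, 0, 0, 0], [0, 0, 0, 0, 0, 0], [0, 0, 0, 0, 0, 0], [0, 0, 0, 0, 0, 0], [0, 0, 0, 0, 0, 0], [0, 0, 0, 0, 0, 0]], grip=80)

```text
t: 17.75
eef_pos: [486.4, -284.4, 64.1]
tcp_rot: [-0.928, 1.567, -0.746]
ft_force: [0.3, -0.4, -0.3]
opening: 0.717
```

Call:
step_arm(rows=[[-10, 0, 0, 0, 0, 0], [-30, 0, 0, 0, 0, 0], [-40, 0, 0, 0, 0, 0], [-40, 0, 0, 0, 0, 0], [-10, -60, 0, 0, 0, 0], [-10, -40, 0, 0, 0, 0], [0, 0, 0, 0, 0, 0]])

```text
t: 18.62
eef_pos: [504.6, -384.3, 213.9]
tcp_rot: [-0.974, 1.564, -0.79]
ft_force: [0.5, 0.8, -0.6]
opening: 0.838
```

```bash
python3 - <<'E'
from cell import env
import cv2
s=env.state();print(s["t"],s["eef_pos"],s["ft_force"],s["opening"])
cv2.imwrite("pics/s2.png",env.read_camera("scene")[:,:,::-1])
cv2.imwrite("pics/p2.png",env.read_camera("side")[:,:,::-1])
E
python3 z.py p2 200 160 180 190 3; python3 z.py s2 200 160 160 110 5
```

```text
18.625 [ 504.59408074 -384.34801723  213.86866292] [ 0.46002869  0.77684194 -0.59130732] 0.8382708298233595
```

View pics/s2.png

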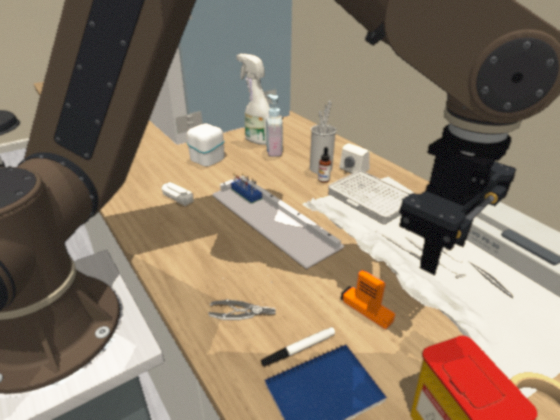

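View pics/z_p2.png

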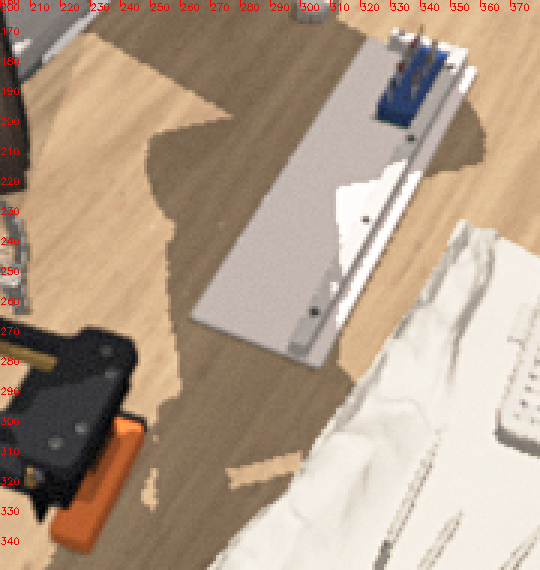

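View pics/z_s2.png

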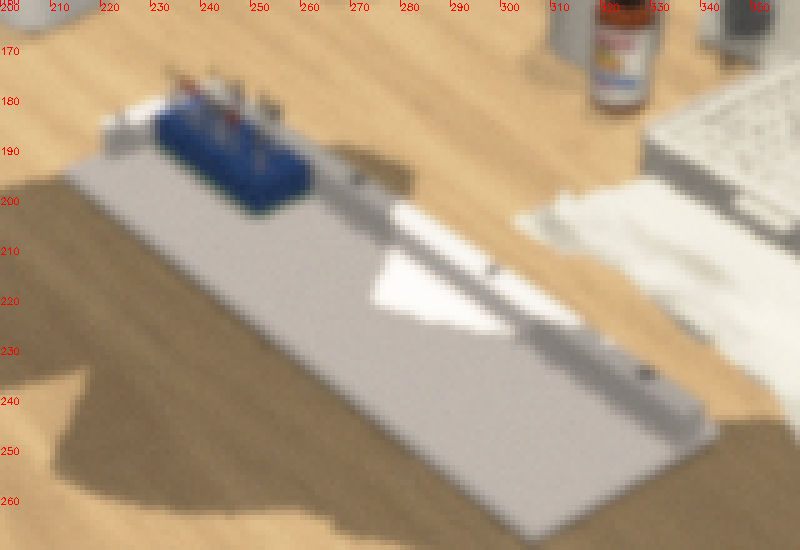

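The block fills the bay at the stop and rail. The stick stands upright on the wood at (370,300) in the scene view, the brush is still at (178,192), and the gripper is clear.

```bash
python3 -c "
from cell import env
print(env.job_done())"
```

```text
the job is handed in; nothing more can be done
None
```

I picked up the push stick and fed the bur block about 184 mm along the rail to the end stop with its rubber nose. The gripper never touched the block. I then stood the stick upright on the bare worktop off the open end, close to where it started, and handed in at about 19 s.

- **At the stop:** the push force rose to about 17 N with the nose at y = 75.5 mm, where 76 mm was expected.
- **Block position:** the close-up after backing off showed it flush with the rail. A thin sliver of green, under one pixel, was visible at its rear edge, which fits it being home to within about 1 mm.
- **Along the rail:** every close-up taken during the push showed the block parallel to the rail and touching it, as far as the pictures can tell. The last 67 mm was checked only by position and force readings and two distant views.
- **Stick and brush:** the last pictures show the stick standing by itself, the brush where it was, and the gripper clear. The force reading was near zero.
- **Disagreement:** the scene and side cameras differed from each other by several mm in places (about 5–6 mm for the board and the block), so I worked from the wrist camera. No other check failed.

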